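Balance the dish carrier and lift it level

ROBOT

A 6-joint arm with a two-finger parallel gripper is mounted at the origin on the work surface. World frame = base frame: x ahead of the robot, y to its left, z up, the work surface at z = 0. Lengths are in m, angles in rad, forces in N, time in s.
With the tool pointing down it reaches from about 0.375 to 0.975 m from the base axis. Payload 3.8 kg.
Tool frame: the origin (TCP) lies midway between the tips of the shut fingers; the grasp point (between the pads) lies env.hold_point_z behind it (env.hold_point_z is the distance from the TCP to the grasp point, in m); z points along the fingers, y is the line along which they close (so a half turn about z gives the same grasp; the last joint's range is limited). The gripper opens to 88 mm and grips with 3 to 60 N. Pads are 18 mm wide; open, the fingers measure 123 mm over their backs; the gripper's body (75 mm by 187 mm) begins 45 mm behind the grasp point.
Start: joints at [-1.31, 0.264, 1.604, -0, 1.274, -0.037], TCP at [0.198, -0.645, 0.239] pointing down, gripper open.
Joint ranges: [-2.63, 2.63], [-0.94, 2.18], [0.31, 2.57], [-1.31, 4.45], [0, 2.66], [-2.55, 2.55]. Speed limits (rad/s): [2.57, 2.57, 3.14, 3.14, 3.14, 3.14].

INTERFACE

Orientations are given as a rotation vector (axis times angle).
In Python, from bench import env gives the robot as it stands.
- The arm moves only by the shell command python3 -m pendant 'ROWS' [OPENING] [FORCE]. ROWS is JSON, a list of rows, each a list of 2 entries, a list of its own where there are three numbers: the shift along the tool's x, y, z in cm, then the turn about the tool's z in rad. A call has 1 to 20 rows; each row shifts and turns the commanded pose from where the row before left it, along the tool's axes as they then stand; what a row does not reach is not made up. A row lasts 1/10 s, in which the tool goes at most 50 mm and 8.59 degrees, less where a joint would pass 70% of its speed; a pose out of reach is approached as far as the arm can. A call is refused whole if a number of a shift passes 5 or a number of a turn 0.15, either way. A call with a gripper value outside its range is refused whole. OPENING is the finger opening in cm, from 0 to 8.81, set as the call begins (- or left out, the last holds). The fingers move at their own pace and stop on an object; FORCE is the grip in N (left out, the last holds). Time passes only in rows, so rows that do not move let the fingers close. It gives the time, the measured TCP pose, the force, the opening and the grip force at its end, in the units of the state.
- env.get_state(): the state, without advancing time (a new reading comes with each control period).
- env.snapshot(name): name is "scene" or "top"; returns a dict with "img" (480x640x3 uint8, red, green, blue), "range_z" (480x640 float32, m along the optical axis (not along the pixel's ray), 0 where there is no reading), "K" (3x3 intrinsics, pixels), "pose" (4x4, takes a point from camera to world coordinates). Camera axes: x right, y down, z forward; pixel columns grow to the right and rows downward; lengths in m; the calibration is good to about 2 mm. A picture is of the moment at which its call begins.
- env.sign_off(): hands the job in; it is judged then, once.
The state is a dict: "time_s": time; "joint_positions": joint angles; "qd": joint speeds; "tau": joint torques, N m; "tcp_pos": TCP position; "tcp_rot": TCP orientation; "wrist_force": force on the tool from outside, world axes, zero at the start; "moment": the same for the moment, N m; "gripper_width": opening from 0.0 (shut) to 1.0 (fully open); "gripper_force": force on a finger pad.
Only numpy, scipy, OpenCV 4.12 (cv2) and the standard library are available. Lean on these libraries where they do the work, as an engineer would, in place of code of your own. Each camera call takes 0.05 s, during which the arm holds its last target. There are 200 camera calls.

TASK

Finish loading the two-sided dish carrier: set the loose wide dish centred on the empty round pad, then the loose small dish centred on top of it, matching the stack already on the other side. Then take the carrier by its central handle, lift it straight up until its plate is about ten centimetres above the bench, and finish still holding it there, steady and level with both stacks in place. Leave the other things on the bench where they are.

Things in the scene. Friction and masses are not known exactly. Their poses are not given: they have to be found in the camera images.
- carrier: loose dish carrier, about 0.4 kg: aluminium plate 260 x 84 x 6 mm lying on the bench; origin at the centre of its underside, x along its long side (towards the empty pad), y across it, z up. On the plate are two black rubber pads, 62 mm across and 2 mm thick, 95 mm either side of the centre; in the middle a post 16 mm (x) by 12 mm (y) carries the grey handle bar
- handle (a point): centre of the carrier's grey handle bar, 50 mm long along the carrier's x, 18 mm wide across (y), 24 mm tall, its centre 108 mm above the plate's underside; axes as the carrier. Close the fingers across y, from above
- place_a (a point): centre of the top of the empty pad, 8 mm above the plate's underside; axes as the carrier
- place_b (a point): centre of the top of the other pad, under the finished stack; axes as the carrier
- wide_dish_mid (a point): centre, half-way up, of the loose wide dish: a shut round dish with off-white lid, 56 mm across, 20 mm high, about 50 g, lying flat on the bench; z up
- small_dish_mid (a point): centre, half-way up, of the loose small dish: a shut round dish with off-white lid, 36 mm across, 16 mm high, about 25 g, lying flat on the bench; z up
- wide_done_mid (a point): centre, half-way up, of the wide dish (56 x 20 mm) already on its pad, loose
- small_done_mid (a point): centre, half-way up, of the small dish (36 x 16 mm) already on top of that wide dish, loose
- wide_dish: the loose wide dish; origin at the centre of its underside
- small_dish: the loose small dish; origin at the centre of its underside
- wide_done: the wide dish of the finished stack; origin at the centre of its underside
- small_done: the small dish of the finished stack; origin at the centre of its underside
- oil_bottle: bystander: amber dropper bottle, 28 mm across, 65 mm tall, standing among the loose dishes; origin at the centre of its underside
- objective: bystander: steel microscope objective, 30 mm across, 44 mm tall, standing among the loose dishes; origin at the centre of its underside
- eyepiece: bystander: brushed-metal eyepiece, 42 mm across, 55 mm tall, standing; origin at the centre of its underside
- mouse: bystander: grey computer mouse, 105 x 60 x 32 mm; origin at the centre of its underside
- slide_box: bystander: slide box with white lid, 87 x 142 x 34 mm; origin at the centre of its underside
- tube_rack: bystander: white tube rack with capped tubes, 200 x 70 x 82 mm; origin at the centre of its underside
There are look-alikes about, which are no part of the job. Leave any green look-alike of the wide_dish alone.

How it is judged:
On the way, in this order (a step that is already met when the one before it is completed fails the run):
1. the wide dish rests centred on the empty pad, let go, the carrier on the bench (horizontal distance between wide_dish_mid and place_a below 0.012 m and z of wide_dish_mid in the frame of place_a between 0.007 and 0.013 m and angle between wide_dish_mid's own z axis and vertical below 0.15 rad and contact force between wide_dish and the fingers below 0.2 N and height (world z) of handle below 0.113 m), for 0.2 s.
2. the small dish rests centred on the wide dish, let go, the carrier on the bench (all of step 1 and horizontal distance between small_dish_mid and wide_dish_mid below 0.012 m and z of small_dish_mid in the frame of place_a between 0.025 and 0.031 m and angle between small_dish_mid's own z axis and vertical below 0.15 rad and contact force between small_dish and the fingers below 0.2 N), for 0.2 s.
At the end, for the whole second after the job is handed in: Carrier hangs from the fingers alone, plate 60-170 mm above the bench, tilt under 0.1 rad, still (under 20 mm/s, 0.15 rad/s), touching no bystander; on each pad a wide dish with a small one on it, flat, each centred within 12 mm on what is under it, none touched by the fingers (horizontal distance between wide_dish_mid and place_a below 0.012 m and z of wide_dish_mid in the frame of place_a between 0.007 and 0.013 m and angle between each of wide_dish_mid, small_dish_mid, wide_done_mid, small_done_mid's own z axis and vertical below 0.15 rad and horizontal distance between small_dish_mid and wide_dish_mid below 0.012 m and z of small_dish_mid in the frame of place_a between 0.025 and 0.031 m and horizontal distance between wide_done_mid and place_b below 0.012 m and z of wide_done_mid in the frame of place_b between 0.007 and 0.013 m and horizontal distance between small_done_mid and wide_done_mid below 0.012 m and z of small_done_mid in the frame of place_b between 0.025 and 0.031 m and height (world z) of handle between 0.168 and 0.278 m and angle between handle's own z axis and vertical below 0.1 rad and linear speed of carrier below 0.02 m/s and angular speed of carrier below 0.15 rad/s and contact force between carrier and the fingers above 2 N and contact force between each of wide_dish, small_dish, wide_done, small_done and the fingers below 0.2 N and contact force between carrier and oil_bottle below 0.2 N and contact force between carrier and objective below 0.2 N and contact force between carrier and eyepiece below 0.2 N and contact force between carrier and mouse below 0.2 N and contact force between carrier and slide_box below 0.2 N and contact force between carrier and tube_rack below 0.2 N); the arm keeps its last pose, push and grip.
It fails at once if a bystander is shoved more than 40 mm or knocked over (distance of any of oil_bottle, objective, eyepiece, mouse, slide_box, tube_rack from where it was at the start of the episode above 0.04 m or angle between any of oil_bottle, objective, eyepiece, mouse, slide_box, tube_rack's own z axis and vertical above 0.6 rad).
It fails at once if the carrier is tipped (angle between handle's own z axis and vertical above 0.4 rad).
It also fails if it takes over 70 s, if anything falls off the work surface, if the arm or the gripper's body presses on something with over 40 N, if the wrist force passes 120 N, or if a joint passes its speed limit or range.

## Working session

There is one attempt and no reset: what is moved stays moved. The work goes in short steps, Python scripts to look and compute and a shell command to move; the robot and the scene stay as the last step left them, time stands still between calls to the robot, and variables do not carry over. Pictures are saved under pics/ and viewed, at most 10 in all, crops included, and the job is handed in when it is done.

```bash
mkdir -p pics; ls
python3 - <<'E'
from bench import env
import cv2,numpy as np
print(env.hold_point_z, env.get_state())
for n in("scene","top"):
    s=env.snapshot(n); cv2.imwrite(f"pics/{n}0.png",s["img"][:,:,::-1]); np.savez(f"{n}0.npz",**s); print(s["K"],s["pose"])
E
```

```text
pics
0.0187 {'time_s': 0.0, 'joint_positions': array([-1.30984768e+00,  2.64729093e-01,  1.60533307e+00,  8.02689720e-06,
        1.27370842e+00, -3.68963387e-02]), 'qd': array([-0.00156072,  0.0014067 ,  0.00141802,  0.00027209,  0.00132327,
        0.00031172]), 'tau': array([-7.86472883e-04, -5.02114713e+01, -3.56875348e+01,  7.24162208e-02,
        2.94934865e-02, -1.74903867e-04]), 'tcp_pos': array([ 0.19790943, -0.64460671,  0.23742633]), 'tcp_rot': array([-3.10467937e+00, -4.65801481e-01,  3.70217073e-04]), 'wrist_force': array([ 0.57874059, -0.10120062,  0.01960096]), 'moment': array([ 0.01972983,  0.01720399, -0.02438471]), 'gripper_force': 0.0, 'gripper_width': 1.0016036962789734}
[[623.63506359   0.         322.21193734]
 [  0.         623.63506359 250.07248764]
 [  0.           0.           1.        ]] [[-0.63864841  0.40893101 -0.65184634  1.33346188]
 [ 0.76947459  0.33268014 -0.5451906   0.59558566]
 [-0.00608901 -0.8497643  -0.52712765  0.74495426]
 [ 0.          0.          0.          1.        ]]
[[522.45927437   0.         317.19395905]
 [  0.         522.45927437 239.51781846]
 [  0.           0.           1.        ]] [[ 0.02506248 -0.99813964  0.05557995  0.46654535]
 [-0.99936079 -0.02643336 -0.0240684  -0.05964961]
 [ 0.02549279 -0.05494121 -0.99816411  1.1168959 ]
 [ 0.          0.          0.          1.        ]]
```

View pics/top0.png

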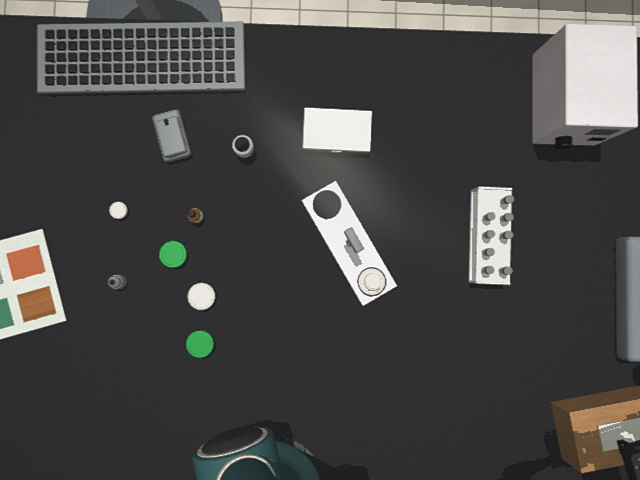

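View pics/scene0.png

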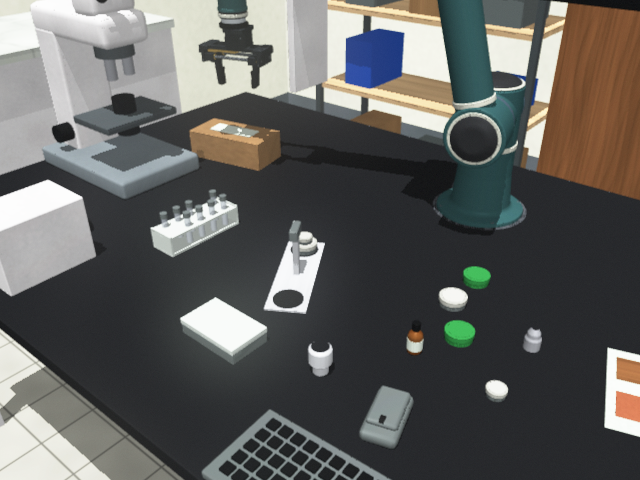

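The top view shows these candidates:
- Wide dish: off-white at (201,296), with green look-alikes at (173,254) and (200,344). The finished stack at (371,282) is not to be touched.
- Small dish: off-white at (118,210). The eyepiece at (243,146) is pale too, but tall.

I choose (201,296) and (118,210). The empty pad is at (327,204) and the handle at about (353,240).

```bash
cat > h.py <<'E'
import numpy as np,cv2
def cloud(s):
    v,u=np.mgrid[0:480,0:640]; z=s["range_z"]; K=s["K"]
    P=np.stack([(u-K[0,2])/K[0,0]*z,(v-K[1,2])/K[1,1]*z,z],-1)
    return P@s["pose"][:3,:3].T+s["pose"][:3,3]
def blob(s,px,r,lo,hi,white=None):
    """min enclosing circle / rect centre, of points near pixel px with world height lo..hi"""
    W=cloud(s); v,u=np.mgrid[0:480,0:640]
    m=(np.hypot(u-px[0],v-px[1])<r)&(W[...,2]>lo)&(W[...,2]<hi)&(s["range_z"]>0)
    if white: m&=white(s["img"].astype(int))
    p=W[m]; c,rad=cv2.minEnclosingCircle(p[:,:2].astype(np.float32)) 
    return dict(n=len(p),mean=p.mean(0).round(4),circ=np.round([*c,2*rad],4),rect=cv2.minAreaRect(p[:,:2].astype(np.float32)))
E
python3 - <<'E'
from h import *
s=np.load("top0.npz")
for n,px,r,lo,hi in [("bench",(260,300),15,-.1,.1),("wide",(201,296),22,.014,.03),("small",(118,210),16,.011,.03),("handle",(353,240),22,.1,.14),("done_s",(371,282),20,.034,.06),("oil",(195,215),15,.02,.08),("obj",(117,282),15,.02,.08),("g1",(173,254),22,.012,.03),("g2",(200,344),22,.012,.03),("done_w",(371,282),20,.022,.033)]:
    b=blob(s,px,r,lo,hi);print(n,b)
W=cloud(s); v,u=np.mgrid[0:480,0:640]; i=s["img"].astype(int)
d=(np.hypot(u-327,v-204)<17)&(i.max(2)<90)
print("pad",W[d].mean(0),cv2.minEnclosingCircle(W[d][:,:2].astype(np.float32)),d.sum())
h=(i.min(2)>150)&(np.hypot(u-349,v-243)<75)&(W[...,2]<.05)
print("plate",cv2.minAreaRect(W[h][:,:2].astype(np.float32)),np.median(W[h][:,2]))
cv2.imwrite("pics/c.png",cv2.resize(np.hstack([s["img"][180:370,90:240],s["img"][150:340,280:430]])[:,:,::-1],None,fx=2.6,fy=2.6))
E
```

```text
bench {'n': 693, 'mean': array([3.971e-01, 3.160e-02, 3.000e-04]), 'circ': array([0.3971, 0.0316, 0.0636]), 'rect': ((0.3970896899700165, 0.031691841781139374), (0.059415776282548904, 0.05974147468805313), 2.2407023906707764)}
wide {'n': 571, 'mean': array([0.4039, 0.1517, 0.0207]), 'circ': array([0.404 , 0.152 , 0.0562]), 'rect': ((0.4040093719959259, 0.15205702185630798), (0.054681241512298584, 0.054499998688697815), 9.871789932250977)}
small {'n': 238, 'mean': array([0.5789, 0.3321, 0.0166]), 'circ': array([0.5788, 0.3325, 0.0367]), 'rect': ((0.5793737769126892, 0.3326030373573303), (0.034688614308834076, 0.033965010195970535), 49.243309020996094)}
handle {'n': 263, 'mean': array([ 0.5233, -0.1537,  0.1189]), 'circ': array([ 0.5241, -0.1544,  0.0506]), 'rect': ((0.5237773656845093, -0.15433619916439056), (0.049677371978759766, 0.018003255128860474), 31.88121223449707)}
done_s {'n': 240, 'mean': array([ 0.4439, -0.2013,  0.0445]), 'circ': array([ 0.4439, -0.2017,  0.036 ]), 'rect': ((0.44401785731315613, -0.2014765739440918), (0.032930146902799606, 0.03512367978692055), 0.752837538
[... 632 characters left out ...]
4.47720718383789)}
g2 {'n': 593, 'mean': array([0.306 , 0.151 , 0.0206]), 'circ': array([0.3054, 0.1514, 0.0566]), 'rect': ((0.305519700050354, 0.1508350968360901), (0.054730117321014404, 0.05477099493145943), 1.2629836797714233)}
done_w {'n': 313, 'mean': array([ 0.4431, -0.2   ,  0.0283]), 'circ': array([ 0.4436, -0.2017,  0.0559]), 'rect': ((0.4435838758945465, -0.20150406658649445), (0.05416703596711159, 0.053281791508197784), 1.4278428554534912)}
pad [ 0.60449647 -0.10402317  0.00819694] ((0.6042563319206238, -0.1042136400938034), 0.029707815498113632) 584
plate ((0.5241667032241821, -0.15381023287773132), (0.2609722316265106, 0.08490271866321564), 31.45084571838379) 0.00671053117970466
```

View pics/c.png

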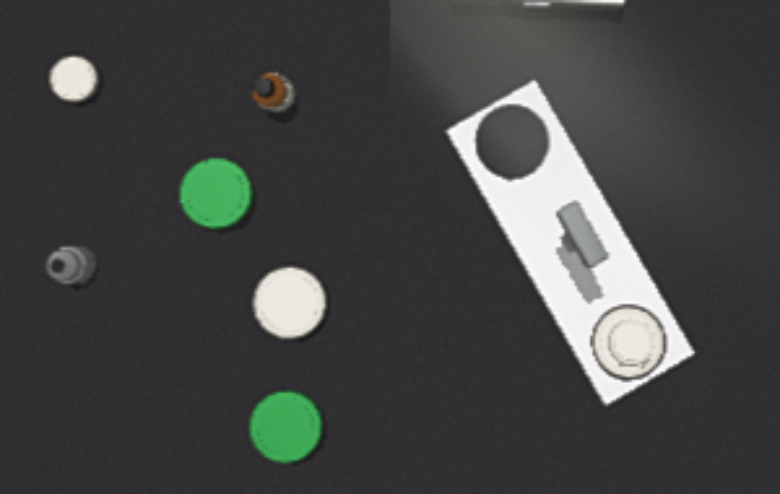

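The crop confirms both off-white dishes, and the measured sizes and heights match the description. Next is a planning helper.

```bash
cat >> h.py <<'E'
from bench import env
from scipy.spatial.transform import Rotation as Ro
def plan(x,y,z,yaw=None):
    """turn about tool z so that tool y lies along world yaw (mod pi), then tool-axis shift in cm to (x,y,z)"""
    s=env.get_state(); R=Ro.from_rotvec(s["tcp_rot"]); p=s["tcp_pos"]
    for k in ((0,) if yaw is None else (0,1)):
        t=0
        if yaw is not None:
            ty=R.apply([0,1,0]); cur=np.arctan2(ty[1],ty[0]); t=-(yaw+k*np.pi-cur); t=(t+np.pi)%(2*np.pi)-np.pi
        R2=R*Ro.from_rotvec([0,0,t]); d=R2.inv().apply(np.array([x,y,z])-p)*100
        j6=s["joint_positions"][5]+t+np.arctan2(y,x)-np.arctan2(p[1],p[0])
        print("turn %.3f shift"%t,d.round(2),"j6~%.2f"%j6,"tilt",R.apply([0,0,1]).round(3))
E
python3 - <<'E'
from h import *
print("via");plan(.45,-.25,.2,np.radians(98)); plan(.404,.152,.1,np.radians(98))
E
```

```text
via
turn -2.983 shift [-30.46  35.57   3.82] j6~-2.25 tilt [-0.001  0.002 -1.   ]
turn 0.158 shift [ 30.46 -35.57   3.82] j6~0.89 tilt [-0.001  0.002 -1.   ]
turn -2.983 shift [-31.5   75.99  13.9 ] j6~-1.39 tilt [-0.001  0.002 -1.   ]
turn 0.158 shift [ 31.5  -75.99  13.9 ] j6~1.75 tilt [-0.001  0.002 -1.   ]
```

```bash
python3 -m pendant '[[[0,0,0],-0.13],[[0,0,0],-0.126],[[0,0,0],0],[[0,0,0],0]]' 8.8 20
python3 - <<'E'
from h import *
plan(.45,-.25,.2,np.radians(121.7)); plan(.45,-.25,.2);plan(.404,.152,.1)
E
```

```text
time_s: 0.5
tcp_pos: [0.198, -0.645, 0.2382]
tcp_rot: [-3.022, -0.854, -0.0]
wrist_force: [-0.1, -0.3, 0.1]
gripper_width: 0.994
gripper_force: 0.0
turn 3.139 shift [-42.2   20.37   3.85] j6~3.62 tilt [-0.     0.001 -1.   ]
turn -0.003 shift [ 42.2  -20.37   3.85] j6~0.47 tilt [-0.     0.001 -1.   ]
turn 0.000 shift [ 42.15 -20.47   3.85] j6~0.48 tilt [-0.     0.001 -1.   ]
turn 0.000 shift [ 59.27 -57.13  13.88] j6~1.34 tilt [-0.     0.001 -1.   ]
```

```bash
python3 -m pendant '[[[1.5,-0.7,0.1],0],[[3,-1.45,0.3],0],[[3,-1.45,0.3],0],[[3,-1.45,0.3],0],[[3,-1.45,0.3],0],[[3,-1.45,0.3],0],[[3,-1.45,0.3],0],[[3,-1.45,0.3],0],[[3,-1.45,0.3],0],[[3,-1.45,0.3],0],[[3,-1.45,0.3],0],[[3,-1.45,0.3],0],[[3,-1.45,0.3],0],[[3,-1.5,0.3],0],[[1.5,-2,0],0],[[1.5,-3,0],0],[[1.5,-3,0],0],[[1.5,-3,0],0],[[1.5,-3,0],0],[[1.5,-3,0],0]]'
python3 - <<'E'
from h import *
plan(.404,.152,.08)
E
```

```text
time_s: 2.5
tcp_pos: [0.4257, -0.0715, 0.1986]
tcp_rot: [-3.022, -0.856, -0.001]
wrist_force: [0.7, 0.3, -0.5]
gripper_width: 0.998
gripper_force: 0.0
turn 0.000 shift [  9.88 -20.16  11.87] j6~1.32 tilt [ 0.  0. -1.]
```

```bash
python3 -m pendant '[[[1.1,-2.2,1.3],0],[[1.1,-2.2,1.3],0],[[1.1,-2.2,1.3],0],[[1.1,-2.2,1.3],0],[[1.1,-2.2,1.3],0],[[1.1,-2.2,1.3],0],[[1.1,-2.2,1.3],0],[[1.0,-2,1.3],0],[[0.5,-1,0.7],0],[[0,0,0],0],[[0,0,0],0],[[0,0,0],0]]'
python3 - <<'E'
from h import *
plan(.404,.152,.005,np.radians(121.7))
E
```

```text
time_s: 3.7
tcp_pos: [0.4086, 0.1307, 0.0884]
tcp_rot: [3.022, 0.857, 0.002]
wrist_force: [0.5, -0.6, 0.4]
gripper_width: 0.998
gripper_force: 0.0
turn 3.141 shift [-0.72  2.05  8.34] j6~4.46 tilt [ 0.001  0.    -1.   ]
turn -0.000 shift [ 0.72 -2.05  8.34] j6~1.32 tilt [ 0.001  0.    -1.   ]
```

```bash
python3 -m pendant '[[[0.36,-1.02,1],0],[[0.36,-1.02,1],0],[[0,0,1.5],0],[[0,0,1.5],0],[[0,0,1.3],0],[[0,0,1],0],[[0,0,0.5],0],[[0,0,0.4],0],[[0,0,0],0],[[0,0,0],0],[[0,0,0],0]]'
python3 - <<'E'
from h import *
plan(.404,.152,.005)
E
```

```text
time_s: 4.8
tcp_pos: [0.404, 0.1525, 0.0062]
tcp_rot: [-3.022, -0.859, -0.002]
wrist_force: [0.1, -0.4, -0.7]
gripper_width: 1.001
gripper_force: 0.0
turn 0.000 shift [-0.03  0.04  0.12] j6~1.32 tilt [ 0.001  0.    -1.   ]
```

```bash
python3 -m pendant '[[[0,0,0],0],[[0,0,0],0],[[0,0,0],0],[[0,0,0],0],[[0,0,0],0],[[0,0,0],0],[[0,0,0],0],[[0,0,0],0],[[0,0,0],0],[[0,0,0],0]]' 4 15 && python3 -m pendant '[[[0,0,-0.5],0],[[0,0,-1],0],[[0,0,-2],0],[[0,0,-2],0],[[0,0,-2.5],0],[[0,0,0],0],[[0,0,0],0]]'
python3 - <<'E'
from h import *
plan(.6046,-.1042,.08)
plan(.6046,-.1042,.0145)
E
```

```text
time_s: 5.8
tcp_pos: [0.4035, 0.1524, 0.0058]
tcp_rot: [3.022, 0.859, 0.0]
wrist_force: [-0.4, -1.4, 2.6]
gripper_width: 0.632
gripper_force: 15.0
time_s: 6.5
tcp_pos: [0.404, 0.1526, 0.0864]
tcp_rot: [-3.022, -0.859, -0.003]
wrist_force: [0.7, -0.2, -1.6]
gripper_width: 0.629
gripper_force: 15.0
turn 0.000 shift [ 3.56 32.39  0.66] j6~0.79 tilt [ 0.002  0.001 -1.   ]
turn 0.000 shift [ 3.54 32.38  7.21] j6~0.79 tilt [ 0.002  0.001 -1.   ]
```

```bash
python3 -m pendant '[[[0.2,1,0],0],[[0.2,2,0],0],[[0.25,2.4,0],0],[[0.25,2.4,0],0],[[0.25,2.4,0],0],[[0.25,2.4,0],0],[[0.25,2.4,0],0],[[0.25,2.4,0],0],[[0.25,2.4,0],0],[[0.25,2.4,0],0],[[0.25,2.4,0],0],[[0.25,2.4,0],0],[[0.25,2.4,0],0],[[0.25,2,0.3],0],[[0.15,1,0.3],0],[[0,0,0],0],[[0,0,0],0],[[0,0,0],0]]'
python3 - <<'E'
from h import *
plan(.6046,-.1042,.0145)
E
```

```text
time_s: 8.3
tcp_pos: [0.6031, -0.1038, 0.0791]
tcp_rot: [-3.021, -0.859, 0.002]
wrist_force: [-0.4, -0.1, -1.0]
gripper_width: 0.63
gripper_force: 15.0
turn 0.000 shift [0.12 0.12 6.46] j6~0.80 tilt [-0.002  0.001 -1.   ]
```

```bash
python3 -m pendant '[[[0.12,0.12,1],0],[[0,0,1.5],0],[[0,0,1.5],0],[[0,0,1],0],[[0,0,0.6],0],[[0,0,0.3],0],[[0,0,0.2],0],[[0,0,0.2],0],[[0,0,0],0],[[0,0,0],0],[[0,0,0],0]]'
python3 - <<'E'
from h import *
plan(.6046,-.1042,.0135)
E
```

```text
time_s: 9.4
tcp_pos: [0.606, -0.105, 0.0171]
tcp_rot: [3.022, 0.859, 0.001]
wrist_force: [0.1, 1.0, 0.1]
gripper_width: 0.627
gripper_force: 15.0
turn 0.000 shift [-0.08 -0.14  0.36] j6~0.81 tilt [ 0.001 -0.    -1.   ]
```

```bash
python3 -m pendant '[[[-0.08,-0.14,0.1],0],[[0,0,0.1],0],[[0,0,0.1],0],[[0,0,0],0],[[0,0,0],0],[[0,0,0],0]]'
python3 - <<'E'
from h import *
plan(.6046,-.1042,.0135)
E
```

```text
time_s: 10.0
tcp_pos: [0.6043, -0.1041, 0.0138]
tcp_rot: [-3.022, -0.859, 0.0]
wrist_force: [-0.8, 0.4, 2.6]
gripper_width: 0.633
gripper_force: 15.0
turn 0.000 shift [0.03 0.03 0.03] j6~0.81 tilt [-0.  0. -1.]
```

```bash
python3 -m pendant '[[[0,0,0],0],[[0,0,0],0],[[0,0,0],0],[[0,0,0],0],[[0,0,0],0],[[0,0,0],0]]' 7.6 && python3 -m pendant '[[[0,0,-0.5],0],[[0,0,-1],0],[[0,0,-2],0],[[0,0,-2],0],[[0,0,-2],0],[[0,-1,-1],0],[[0,-2,0],0],[[0,-3,0],0],[[0,-3,0],0],[[0,-3,0],0],[[0,-3,0],0],[[0,-3,0],0],[[0,-3,0],0],[[0,-3,0],0],[[0,-3,0],0],[[0,-2,0],0],[[0,0,0],0],[[0,0,0],0]]'
python3 - <<'E'
from h import *
s=env.snapshot("top"); np.savez("top1.npz",**s)
print(blob(s,(327,204),25,.022,.034))
print(blob(s,(353,240),22,.1,.14)); print(blob(s,(118,210),16,.011,.03)); print(blob(s,(371,282),20,.034,.06)["circ"])
plan(.579,.3325,.08); plan(.579,.3325,.0045)
E
```

```text
time_s: 10.6
tcp_pos: [0.6043, -0.1042, 0.0137]
tcp_rot: [-3.022, -0.859, -0.0]
wrist_force: [-1.3, 0.8, 0.2]
gripper_width: 0.866
gripper_force: 0.0
time_s: 12.4
tcp_pos: [0.4502, 0.1429, 0.0979]
tcp_rot: [3.021, 0.862, -0.002]
wrist_force: [0.6, -0.4, 0.8]
gripper_width: 0.862
gripper_force: 0.0
{'n': 547, 'mean': array([ 0.6046, -0.1041,  0.0286]), 'circ': array([ 0.6049, -0.1043,  0.0557]), 'rect': ((0.6042500138282776, -0.10411238670349121), (0.05410660430788994, 0.05424289405345917), 57.45121765136719)}
{'n': 263, 'mean': array([ 0.5234, -0.1537,  0.1191]), 'circ': array([ 0.5242, -0.1547,  0.0507]), 'rect': ((0.523817777633667, -0.15435637533664703), (0.04977032542228699, 0.018159665167331696), 31.188095092773438)}
{'n': 234, 'mean': array([0.5788, 0.3322, 0.0168]), 'circ': array([0.579 , 0.3325, 0.0371]), 'rect': ((0.5787915587425232, 0.33265429735183716), (0.03484370559453964, 0.034690555185079575), 13.132301330566406)}
[ 0.4469 -0.2025  0.0408]
turn 0.000 shift [20.9 -9.4  1.8] j6~1.48 tilt [-0.001 -0.    -1.   ]
turn 0.000 shift [20.9  -9.4   9.35] j6~1.48 tilt [-0.001 -0.    -1.   ]
```

The wide dish is centred on the pad to under 1 mm, with its top at 28 mm. Next is the small dish.

```bash
python3 -m pendant '[[[1.2,-0.5,0],0],[[2.2,-1,0],0],[[2.2,-1,0],0],[[2.2,-1,0],0],[[2.2,-1,0],0],[[2.2,-1,0],0],[[2.2,-1,0],0],[[2.2,-1,0],0],[[2.2,-1,0],0],[[1.4,-0.6,0],0],[[0.7,-0.3,0],0],[[0,0,1],0],[[0,0,1.5],0],[[0,0,1],0],[[0,0,0],0],[[0,0,0],0],[[0,0,0],0]]' 7
python3 - <<'E'
from h import *
plan(.579,.3325,.0045)
E
```

```text
time_s: 14.15
tcp_pos: [0.5803, 0.3323, 0.0641]
tcp_rot: [-3.022, -0.858, -0.001]
wrist_force: [0.0, -0.0, 0.1]
gripper_width: 0.795
gripper_force: 0.0
turn 0.000 shift [-0.1  -0.09  5.96] j6~1.50 tilt [ 0.001  0.    -1.   ]
```

```bash
python3 -m pendant '[[[-0.1,-0.09,1],0],[[0,0,1.5],0],[[0,0,1.5],0],[[0,0,1],0],[[0,0,0.5],0],[[0,0,0.4],0],[[0,0,0],0],[[0,0,0],0],[[0,0,0],0]]'
python3 - <<'E'
from h import *
plan(.579,.3325,.0045)
E
```

```text
time_s: 15.05
tcp_pos: [0.5794, 0.3329, 0.0055]
tcp_rot: [-3.022, -0.859, -0.002]
wrist_force: [0.2, 0.1, 0.7]
gripper_width: 0.793
gripper_force: 0.0
turn 0.000 shift [-0.05  0.02  0.1 ] j6~1.50 tilt [ 0.001  0.001 -1.   ]
```

```bash
python3 -m pendant '[[[0,0,0],0],[[0,0,0],0],[[0,0,0],0],[[0,0,0],0],[[0,0,0],0],[[0,0,0],0],[[0,0,0],0],[[0,0,0],0],[[0,0,0],0],[[0,0,0],0]]' 2.5 12 && python3 -m pendant '[[[0,0,-0.5],0],[[0,0,-1],0],[[0,0,-2],0],[[0,0,-2],0],[[0,0,-2.5],0],[[0,0,-1.5],0],[[0,0,0],0],[[0,0,0],0]]'
python3 - <<'E'
from h import *
plan(.6047,-.1042,.1);plan(.6047,-.1042,.0335)
E
```

```text
time_s: 16.05
tcp_pos: [0.5788, 0.3326, 0.0048]
tcp_rot: [-3.022, -0.859, -0.0]
wrist_force: [0.2, -0.8, 0.7]
gripper_width: 0.404
gripper_force: 12.0
time_s: 16.85
tcp_pos: [0.5788, 0.3326, 0.0999]
tcp_rot: [-3.022, -0.859, -0.001]
wrist_force: [0.4, -0.3, -0.5]
gripper_width: 0.409
gripper_force: 12.0
turn 0.000 shift [-2.077e+01  3.852e+01 -2.000e-02] j6~0.81 tilt [ 0.001  0.    -1.   ]
turn 0.000 shift [-20.78  38.52   6.63] j6~0.81 tilt [ 0.001  0.    -1.   ]
```

```bash
python3 -m pendant '[[[-0.6,1.2,0],0],[[-1.2,2.2,0],0],[[-1.2,2.2,0],0],[[-1.2,2.2,0],0],[[-1.2,2.2,0],0],[[-1.2,2.2,0],0],[[-1.2,2.2,0],0],[[-1.2,2.2,0],0],[[-1.2,2.2,0],0],[[-1.2,2.2,0],0],[[-1.2,2.2,0],0],[[-1.2,2.2,0],0],[[-1.2,2.2,0],0],[[-1.2,2.2,0],0],[[-1.2,2.2,0],0],[[-1.2,2.2,0],0],[[-1.2,2.2,0],0],[[-0.8,1.6,0],0],[[0,0,0],0],[[0,0,0],0]]'
python3 - <<'E'
from h import *
plan(.6047,-.1042,.04)
E
```

```text
time_s: 18.85
tcp_pos: [0.6027, -0.0991, 0.0988]
tcp_rot: [-3.021, -0.857, 0.002]
wrist_force: [0.4, -0.2, -0.4]
gripper_width: 0.401
gripper_force: 12.0
turn 0.000 shift [-0.09  0.55  5.88] j6~0.81 tilt [-0.002  0.001 -1.   ]
```

```bash
python3 -m pendant '[[[-0.09,0.55,0.5],0],[[0,0,1.5],0],[[0,0,1.5],0],[[0,0,1.3],0],[[0,0,0.7],0],[[0,0,0.3],0],[[0,0,0],0],[[0,0,0],0],[[0,0,0],0]]'
python3 - <<'E'
from h import *
plan(.6047,-.1042,.0335)
E
```

```text
time_s: 19.75
tcp_pos: [0.6062, -0.1043, 0.0425]
tcp_rot: [3.021, 0.859, 0.002]
wrist_force: [-0.2, -0.2, -0.1]
gripper_width: 0.403
gripper_force: 12.0
turn 0.000 shift [-0.13 -0.09  0.9 ] j6~0.81 tilt [ 0.001 -0.    -1.   ]
```

```bash
python3 -m pendant '[[[-0.13,-0.09,0.3],0],[[0,0,0.2],0],[[0,0,0.2],0],[[0,0,0.1],0],[[0,0,0.1],0],[[0,0,0],0],[[0,0,0],0],[[0,0,0],0]]'
python3 - <<'E'
from h import *
plan(.6047,-.1042,.0335)
E
```

```text
time_s: 20.55
tcp_pos: [0.604, -0.104, 0.0328]
tcp_rot: [3.022, 0.859, 0.0]
wrist_force: [-0.9, -0.1, 0.6]
gripper_width: 0.401
gripper_force: 12.0
turn 0.000 shift [ 0.05  0.05 -0.07] j6~0.81 tilt [ 0. -0. -1.]
```

```bash
python3 -m pendant '[[[0,0,0],0],[[0,0,0],0],[[0,0,0],0],[[0,0,0],0],[[0,0,0],0],[[0,0,0],0],[[0,0,0],0]]' 6.5 && python3 -m pendant '[[[0,0,-0.5],0],[[0,0,-1],0],[[0,0,-2],0],[[0,0,-2.5],0],[[0,0,-2.5],0],[[0,0,-2.5],0],[[0,-1,-2.5],0],[[0,-2,-2],0],[[0,-3,0],0],[[0,-3,0],0],[[0,-3,0],0],[[0,-3,0],0],[[0,-3,0],0],[[0,-3,0],0],[[0,-2,0],0],[[0,-1,0],0],[[0,0,0],0],[[0,0,0],0]]'
python3 - <<'E'
from h import *
s=env.snapshot("top"); np.savez("top2.npz",**s)
for a in [((327,204),25,.040,.055),((327,204),25,.022,.034),((353,240),22,.1,.14),((371,282),20,.039,.06)]: print(blob(s,*a))
cv2.imwrite("pics/top2.png",cv2.resize(s["img"][120:360,180:500,::-1],None,fx=2,fy=2))
plan(.5239,-.1542,.17,np.radians(121.6))
E
```

```text
time_s: 21.25
tcp_pos: [0.604, -0.104, 0.0327]
tcp_rot: [3.022, 0.859, 0.0]
wrist_force: [0.7, -0.9, 0.1]
gripper_width: 0.735
gripper_force: 0.0
time_s: 23.05
tcp_pos: [0.4783, 0.0998, 0.1883]
tcp_rot: [3.021, 0.859, 0.002]
wrist_force: [-0.1, -0.4, -0.1]
gripper_width: 0.739
gripper_force: 0.0
{'n': 229, 'mean': array([ 0.6052, -0.1038,  0.0446]), 'circ': array([ 0.6054, -0.1038,  0.0359]), 'rect': ((0.6055641770362854, -0.10386466979980469), (0.033895596861839294, 0.03393226116895676), 47.287723541259766)}
{'n': 312, 'mean': array([ 0.6029, -0.1038,  0.0285]), 'circ': array([ 0.605 , -0.1042,  0.0562]), 'rect': ((0.6044950485229492, -0.10434381663799286), (0.05408907309174538, 0.054586850106716156), 58.640602111816406)}
{'n': 259, 'mean': array([ 0.5233, -0.1538,  0.1191]), 'circ': array([ 0.5242, -0.1546,  0.0507]), 'rect': ((0.5238223075866699, -0.15442273020744324), (0.049667246639728546, 0.018488364294171333), 32.38725280761719)}
{'n': 235, 'mean': array([ 0.4439, -0.2013,  0.0445]), 'circ': array([ 0.4438, -0.2015,  0.0356]), 'rect': ((0.44401928782463074, -0.20131494104862213), (0.03285129368305206, 0.03457951545715332), 0.7653409242630005)}
turn -3.140 shift [  9.42 -24.     1.82] j6~-2.46 tilt [ 0.001 -0.    -1.   ]
turn 0.002 shift [-9.42 24.    1.82] j6~0.68 tilt [ 0.001 -0.    -1.   ]
```

View pics/top2.png

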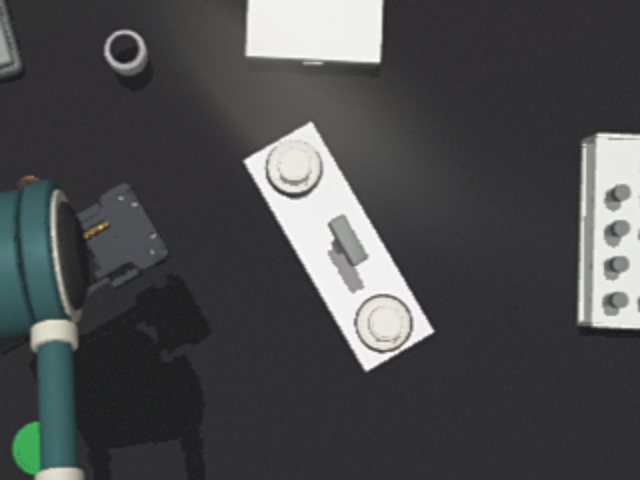

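Both stacks are in place, at crop pixels (293,166) and (384,323), with the handle at (348,240). Now the handle.

```bash
python3 -m pendant '[[[-0.4,1,0],0],[[-0.9,2.3,0],0],[[-0.9,2.3,0],0],[[-0.9,2.3,0],0],[[-0.9,2.3,0],0],[[-0.9,2.3,0],0],[[-0.9,2.3,0],0],[[-0.9,2.3,0],0],[[-0.9,2.3,0],0],[[-0.9,2.3,0],0],[[-0.9,2.3,0],0],[[0,0,0],0],[[0,0,0],0],[[0,0,0],0]]' 7
python3 - <<'E'
from h import *
plan(.5239,-.1542,.14,np.radians(121.6)); plan(.5239,-.1542,.090)
E
```

```text
time_s: 24.5
tcp_pos: [0.5236, -0.1534, 0.1874]
tcp_rot: [-3.021, -0.858, 0.001]
wrist_force: [-0.6, -0.2, -0.6]
gripper_width: 0.798
gripper_force: 0.0
turn -3.140 shift [ 0.01 -0.09  4.74] j6~-2.45 tilt [-0.001  0.001 -1.   ]
turn 0.002 shift [-0.01  0.09  4.74] j6~0.69 tilt [-0.001  0.001 -1.   ]
turn 0.000 shift [-0.01  0.09  9.74] j6~0.69 tilt [-0.001  0.001 -1.   ]
```

```bash
python3 -m pendant '[[[0,0.05,1],0],[[0,0,1.5],0],[[0,0,1.5],0],[[0,0,1.5],0],[[0,0,1.5],0],[[0,0,1.2],0],[[0,0,0.9],0],[[0,0,0.5],0],[[0,0,0],0],[[0,0,0],0],[[0,0,0],0]]'
python3 - <<'E'
from h import *
plan(.5239,-.1542,.090)
E
```

```text
time_s: 25.6
tcp_pos: [0.525, -0.1541, 0.0925]
tcp_rot: [3.021, 0.859, 0.002]
wrist_force: [0.0, 0.4, -0.6]
gripper_width: 0.795
gripper_force: 0.0
turn 0.000 shift [-0.09 -0.05  0.25] j6~0.69 tilt [ 0.002 -0.001 -1.   ]
```

```bash
python3 -m pendant '[[[-0.09,-0.05,0.2],0],[[0,0,0],0],[[0,0,0],0],[[0,0,0],0],[[0,0,0],0],[[0,0,0],0]]' 2.4 10 && python3 -m pendant '[[[0,0,0],0],[[0,0,0],0],[[0,0,0],0],[[0,0,0],0],[[0,0,0],0],[[0,0,0],0],[[0,0,0],0],[[0,0,0],0]]' 1.0 10 && python3 -m pendant '[[[0,0,0],0],[[0,0,0],0],[[0,0,0],0],[[0,0,0],0]]' 0.5 45
python3 - <<'E'
from h import *
print(env.get_state()["moment"])
E
```

```text
time_s: 26.2
tcp_pos: [0.5233, -0.1539, 0.0897]
tcp_rot: [-3.022, -0.859, -0.0]
wrist_force: [0.1, -0.3, -0.8]
gripper_width: 0.285
gripper_force: 0.0
time_s: 27.0
tcp_pos: [0.5233, -0.154, 0.0897]
tcp_rot: [3.022, 0.859, 0.0]
wrist_force: [1.5, -1.6, -2.2]
gripper_width: 0.201
gripper_force: 10.0
time_s: 27.4
tcp_pos: [0.5233, -0.154, 0.0897]
tcp_rot: [3.022, 0.859, 0.0]
wrist_force: [1.6, -1.8, -2.1]
gripper_width: 0.197
gripper_force: 45.0
[-0.28667929 -0.2175929  -0.04790196]
```

Gripped at 18 mm width. I'll lift gently.

```bash
python3 -m pendant '[[[0,0,-0.1],0],[[0,0,-0.2],0],[[0,0,-0.4],0],[[0,0,-0.6],0],[[0,0,-0.7],0],[[0,0,-0.7],0],[[0,0,-0.8],0],[[0,0,-0.8],0],[[0,0,-0.8],0],[[0,0,-0.8],0],[[0,0,-0.8],0],[[0,0,-0.8],0],[[0,0,-0.8],0],[[0,0,-0.6],0],[[0,0,-0.5],0],[[0,0,-0.4],0],[[0,0,-0.2],0],[[0,0,-0.1],0],[[0,0,0],0],[[0,0,0],0]]' && python3 -m pendant '[[[0,0,0],0],[[0,0,0],0],[[0,0,0],0],[[0,0,0],0],[[0,0,0],0]]'
python3 - <<'E'
from h import *
s=env.snapshot("scene"); c=s["img"][120:330,200:420,::-1]; cv2.imwrite("pics/end.png",cv2.resize(c,None,fx=2.7,fy=2.7))
W=cloud(s); v,u=np.mgrid[0:480,0:640]
i=s["img"].astype(int); m=(i.min(2)>150)&(W[...,2]>.06)&(W[...,2]<.16)&(np.hypot(W[...,0]-.524,W[...,1]+.154)<.14)
p=W[m]; L=(p[:,:2]-[.524,-.154])@[.851,.525]
for a,b in((-.13,-.05),(-.05,.05),(.05,.13)): 
    q=p[(L>a)&(L<b)]; print(len(q),np.percentile(q[:,2],[2,50,98]).round(4) if len(q) else "")
e=[(L>-.04)&(L<.04),L>.125]; print([np.median(p[k,2]) for k in e])
E
```

```text
time_s: 29.4
tcp_pos: [0.523, -0.1539, 0.1904]
tcp_rot: [-3.022, -0.859, 0.001]
wrist_force: [-0.0, -0.4, -5.2]
gripper_width: 0.199
gripper_force: 45.0
time_s: 29.9
tcp_pos: [0.5232, -0.1539, 0.1907]
tcp_rot: [-3.022, -0.859, 0.0]
wrist_force: [0.1, -0.8, -5.2]
gripper_width: 0.2
gripper_force: 45.0
87 [0.1035 0.1063 0.1087]
686 [0.1038 0.1067 0.1545]
842 [0.103  0.1096 0.1463]
[np.float64(0.10678329101191292), np.float64(0.10568146452333682)]
```

View pics/end.png

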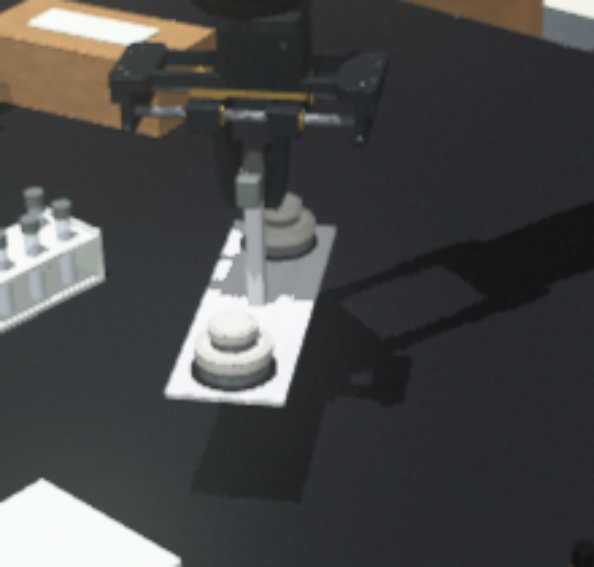

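The picture shows the carrier hanging level, plate about 100 mm up, with both stacks seated (near stack at (233,350), far stack at (280,230)).

```bash
python3 -c "
from bench import env
print(env.sign_off())"
```

```text
the job is handed in; nothing more can be done
None
```

I stacked both dishes on the empty pad, centred to about 1 mm, then lifted the carrier level to about 100 mm with both stacks in place and handed the job in at about 30 s; no verdict was shown.

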